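Set the air console for a tyre

TASK

On the hallway shelf, first take the loose tyre lever that lies across the air console's slide track and lay it flat in the open clear box with the two spare levers. Then slide the console's grip along its track until its centre line is level with the tip of the steel pointer, and only after that open the ball valve to halfway, its handle at 45 degrees between closed and open. Leave the other things on the shelf and the console where they are.

Things in the scene. Friction and masses are not known exactly. Their poses are not given: they have to be found in the camera images.
- console: Aluminium air console fixed to the shelf, 120 (x) x 330 (y) x 40 mm high. Origin: centre of its underside; yaw varies. The track is a dark line on its top along y at x = 0; the grip's centre travels y = -125 to +35 mm. On top: a flat dial, 36 mm wide, 6 mm high, at (-36, 55) mm; a 22 mm brass pipe along y at x = 20 mm, y = 85 to 160 mm, its top 64 mm above the shelf.
- fader (a joint): Travel of the slide grip along the console's +y (m): 0 = grip centre at console y = -125 mm, 0.16 = the far end. It has about 2 N of friction and stays where it is left.
- fader_top (a point): Middle of the top of the slide grip, on its centre line, 63 mm above the shelf. The grip is a black plastic block 30 mm (console x) x 14 mm (along the track) x 20 mm high, its underside 3 mm above the console's top. Same axes as the console.
- pointer: Small steel pointer fixed on the console behind the track; a 12 x 14 x 10 mm block with a cone that points to the track. Its place along the track varies. Origin: under the front face of the block, on the console's top; axes as the console.
- pointer_tip (a point): Tip of the pointer's cone, 46 mm above the shelf, at console x = 19 mm (4 mm beside the passing grip). The grip is set when its centre line has the same console y as this tip. Axes as the console.
- valve (a joint): Angle of the ball valve's handle (rad): 0 closed, the handle points to the console's -x; pi/2 open, the handle points along the pipe to the console's +y (it turns clockwise seen from above). It stays where it is left; turning takes about 0.12 N m.
- valve_pivot (a point): On the valve's vertical axis at the middle height of the handle, 82 mm above the shelf; at console (20, 115) mm.
- valve_tip (a point): On the handle's centre line, 65 mm from the axis and 10 mm before its free end, at the handle's middle height. The handle is a dark steel bar 16 mm wide and 10 mm thick (77 to 87 mm above the shelf), with free space beneath it.
- lever: Loose black plastic tyre lever lying flat across the console's track, between the grip and the pointer: about 113 mm long along its x, 18 mm wide (13 mm at the +x part, from x = 20 mm on), 8 mm thick, a 11 mm high nib at the +x end. Origin: centre of its underside, its ends at x = -56 and +57 mm.
- box: Open clear plastic box fixed on the shelf, 180 (x) x 140 (y) x 45 mm high outside, walls and floor 4 mm. Origin: centre of its underside. The spare levers lie along its x at y = +32 and +54 mm, so its -y half is free. It stands at the left or the right of the console.
- spare_a: Spare tyre lever in the box, same shape as the loose one.
- spare_b: Spare tyre lever in the box, same shape as the loose one.
- turntable: Bystander, fixed: blue plastic turntable, 190 mm wide, its top 22 mm high, with a hex key set in a black holder, 112 mm high. It stands on the side where the box is not.
- light: Bystander, loose: white front light, a 30 mm cylinder lying 52 mm long on a black foot, 44 mm high, on the console between the track's end and the valve. Origin: centre of its underside.
- pedal_wrench: Bystander, loose: flat steel pedal wrench, 298 mm long along its y, 30 mm wide, 8 mm thick, lying in front of the console.
- bell: Bystander, loose: steel bicycle bell, 52 mm wide, 30 mm high, just behind the console.
Mind the look-alikes: they are no part of the job. Of the things that look like the box, take the one that is farthest to the robot's left at the start.

How it is judged:
By the outcome, as a careful person would: the job done as asked, in the order asked, and still so for the second after the job is handed in, with the robot touching nothing.
It also fails if it takes over 56 s, if anything falls off the work surface, if the arm or the gripper's body presses on something with over 40 N, if the wrist force passes 120 N, or if a joint passes its speed limit or range.

ROBOT

A 6-joint arm with a two-finger parallel gripper is mounted at the origin on the work surface. World frame = base frame: x ahead of the robot, y to its left, z up, the work surface at z = 0. Lengths are in mm, angles in degrees, forces in N, time in s.
With the tool pointing down it reaches from about 300 to 850 mm from the base axis. Payload 4.2 kg.
Tool frame: the origin (TCP) lies midway between the tips of the shut fingers; the grasp point (between the pads) lies 19 mm behind it; z points along the fingers, y is the line along which they close (so a half turn about z gives the same grasp; the last joint's range is limited). The gripper opens to 91 mm and grips with 3 to 60 N. Pads are 32 mm wide; open, the fingers measure 118 mm over their backs; the gripper's body (76 mm by 178 mm) begins 60 mm behind the grasp point.
Start: joints at [63.083, 18.312, 89.639, -0, 72.044, -1.146], TCP at [250.006, 517.822, 213.976] pointing down, gripper open.
Joint ranges: [-177.97, 177.97], [-48.28, 115.42], [12.27, 149.76], [-77.06, 257.06], [2.81, 150.46], [-146.56, 146.56]. Speed limits (degrees/s): [147.25, 147.25, 180, 180, 180, 180].

INTERFACE

Orientations are given as [roll, pitch, yaw] about the fixed x, y, z axes, in that order (R = Rz(yaw) Ry(pitch) Rx(roll)).
In Python, from workcell import state, grab_frame, camera_model, workorder gives the robot as it stands.
- The arm moves only by the tool carry_out, never from a script. Its argument "commands" is a list of rows, each a list of 7 numbers: the turn, a rotation vector about the tool's x, y, z in degrees, then the shift along the tool's x, y, z in mm, then the opening, from -1 (shut) to 1 (fully open). In form: [[ax, ay, az, dx, dy, dz, hand], ...]. A call has 1 to 20 rows; each row is the pose to reach, as a shift and turn from the pose commanded when the call began, along the tool's axes at that moment; what a row does not reach only later rows make up. A row lasts 1/10 s, in which the tool goes at most 50 mm and 8.59 degrees, less where a joint would pass 70% of its speed; a pose out of reach is approached as far as the arm can. A call with a gripper value outside its range is refused whole. The fingers move at their own pace and stop on an object; "force" is the grip in N (left out, the last holds). Time passes only in rows, so rows that repeat a pose let the fingers close. It gives the time, the measured TCP pose, the force, the opening and the grip force at its end, in the units of the state.
- state(): the state, without advancing time (a new reading comes with each control period).
- grab_frame(name): name is "side" or "top" or "wrist"; returns the picture (420x560x3 uint8, red, green, blue); there is no depth.
- camera_model(name): a dict with "fx", "fy", "cx", "cy" (pixels), "origin" and "rotation" of the camera in the world; the wrist camera has in their place "mount" (4x4, takes a point from camera to tool coordinates, whose origin is the TCP and whose axes are the flange's). Camera axes: x right, y up, looking along -z (the intrinsics and any distortion apply to the point x, -y, -z); pixel columns grow to the right and rows downward; lengths in mm; the calibration is good to about 2 mm. The wrist camera is an equidistant fisheye: a pixel r from the principal point sees the ray r / f radians off the axis. A picture is of the moment at which its call begins: read the wrist's pose just before it. camera_model takes no time and is no camera call.
- workorder.job_done(): hands the job in; it is judged then, once.
The state is a dict: "time_s": time; "qpos": joint angles; "qvel": joint speeds; "effort": joint torques, N m; "ee_pos": TCP position; "ee_rot": TCP orientation; "force": force on the tool from outside, world axes, zero at the start; "torque": the same for the moment, N m; "gripper_width": finger opening in mm; "gripper_force": force on a finger pad.
Only numpy, scipy, OpenCV 4.12 (cv2) and the standard library are available. Lean on these libraries where they do the work, as an engineer would, in place of code of your own. Each camera call takes 0.05 s, during which the arm holds its last target. There are 200 camera calls.

## Working session

There is one attempt and no reset: what is moved stays moved. The work goes in short steps, Python scripts to look and compute and a tool call to move; the robot and the scene stay as the last step left them, time stands still between calls to the robot, and variables do not carry over. Pictures are saved under pics/ and viewed, at most 10 in all, crops included, and the job is handed in when it is done.

Besides the shell and the picture viewer there is one more tool, called as name(argument=value, ...), one argument or row to a line, values as JSON. carry_out: Moves the arm, as the interface text tells. Its arguments: {"type":"object","properties":{"commands":{"type":"array"},"force":{"type":"number"}},"required":["commands"]}

```bash
mkdir -p pics; ls; python3 - <<'E'
from workcell import state, grab_frame, camera_model
import cv2
for n in("top","side","wrist"):
    im=grab_frame(n); cv2.imwrite(f"pics/{n}0.png",cv2.resize(im[:,:,::-1],(800,600),interpolation=cv2.INTER_CUBIC)); cv2.imwrite(f"raw_{n}.png",im[:,:,::-1])
    print(n,camera_model(n))
print(state())
E
```

```text
pics
top {'fx': 472.98398788212086, 'fy': 472.98398788212086, 'cx': 271.78954679492574, 'cy': 203.69002056765484, 'origin': array([ 256.68953101,  -20.53879756, 1328.10200829]), 'rotation': array([  9.37917869,   0.72182667, -88.78553238])}
side {'fx': 480.0798991861983, 'fy': 480.0798991861983, 'cx': 287.0334608628329, 'cy': 207.82211978129226, 'origin': array([ 129.77081628, -855.91066926, 1001.68268034]), 'rotation': array([ 44.47596007,  -1.13867194, -20.67259707])}
wrist {'fx': 325.19226210127806, 'fy': 325.19226210127806, 'cx': 279.50047566843546, 'cy': 211.89904467301938, 'mount': array([[-7.87595180e-04,  9.58640789e-01,  2.84617670e-01,
         8.05571390e+01],
       [ 9.99997843e-01,  2.08032874e-04,  2.06650797e-03,
         4.74239828e-01],
       [ 1.92182900e-03,  2.84618684e-01, -9.58638885e-01,
        -1.70902918e+02],
       [ 0.00000000e+00,  0.00000000e+00,  0.00000000e+00,
         1.00000000e+00]])}
{'time_s': 0.15, 'qpos': array([ 6.30817050e+01,  1.83428234e+01,  8.96905955e+01, -6.67127546e-04,
        7.20422876e+01, -1.14554411e+00]), 'qvel': array([ 0.04744702, -0.12029729, -0.25608108,  0.06165614,  0.01736666,
        0.02067502]), 'effort': array([ 1.17772015e-04, -4.12771761e+01, -2.32154793e+01,  7.28842732e-02,
        4.33299551e-02, -9.51216475e-05]), 'ee_pos': array([249.84171653, 517.46927548, 213.31578682]), 'ee_rot': array([-1.79924296e+02, -8.79310782e-04,  1.54227455e+02]), 'force': array([ 0.5341667,  0.5266232, -0.0006868]), 'torque': array([-0.02892731, -0.04126888,  0.00849186]), 'gripper_force': 0.0, 'gripper_width': 91.33243622232051}
```

View pics/top0.png

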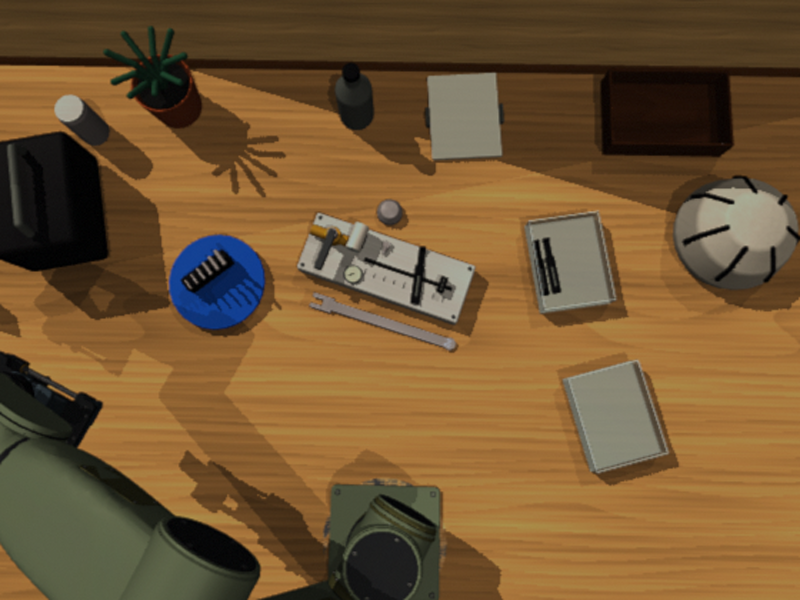

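View pics/side0.png

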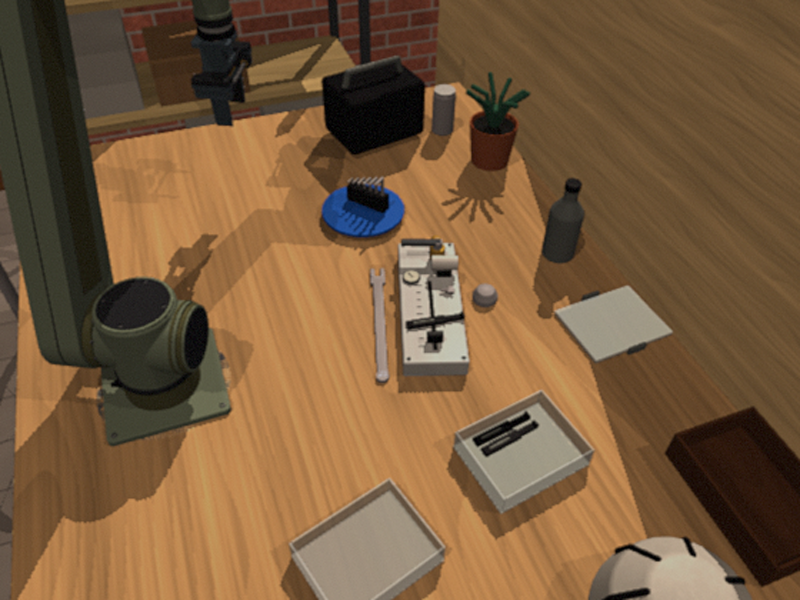

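Top picture (800 px scale): the console is at (387,268), with its pipe end at (315,230). The loose lever lies across the track at (419,275), the grip is at (444,286) and the valve handle at (325,245). Candidates for the box are the clear box with two levers (570,262), the empty clear box (615,417) and the dark tray (665,112). The first fits the description: it is the farthest left of the clear boxes and holds the spares. Lever candidates are the loose one (419,275) and the two spares in the box (543,265) and (552,265). I'll take the one on the track.

```bash
cat > h.py <<'E'
import numpy as np, cv2
from scipy.spatial.transform import Rotation as R
from scipy.optimize import least_squares
from workcell import state, grab_frame, camera_model
def eul(r): return R.from_euler('xyz',r,degrees=True).as_matrix()
def cam(n,s=None):
    m=camera_model(n)
    if n=="wrist":
        s=s or state(); T=np.eye(4); T[:3,:3]=eul(s["ee_rot"]); T[:3,3]=s["ee_pos"]; W=T@m["mount"]
        return m,W[:3,:3],W[:3,3],True
    return m,eul(m["rotation"]),np.array(m["origin"]),False
def ray(c,p):
    m,Rm,o,f=c; x=(p[0]-m["cx"])/m["fx"]; y=(p[1]-m["cy"])/m["fy"]
    if f:
        r=np.hypot(x,y); k=np.sin(r)/max(r,1e-9); d=np.array([x*k,-y*k,-np.cos(r)])
    else: d=np.array([x,-y,-1.])
    return Rm@d
def at(c,p,z):
    d=ray(c,p); return c[2]+d*(z-c[2][2])/d[2]
def proj(c,P):
    m,Rm,o,f=c; q=Rm.T@(np.asarray(P,float)-o); q=q*[1,-1,-1]
    if f:
        h=np.hypot(q[0],q[1]); r=np.arctan2(h,q[2])/max(h,1e-9); u=q[:2]*r
    else: u=q[:2]/q[2]
    return np.array([m["cx"]+m["fx"]*u[0],m["cy"]+m["fy"]*u[1]])
def fit(obs,p0):
    """obs: (cam, pixel, local xyz); fit pose x,y,yaw(deg)"""
    def w(p,l): a=np.radians(p[2]); c,s=np.cos(a),np.sin(a); return [p[0]+c*l[0]-s*l[1],p[1]+s*l[0]+c*l[1],l[2]]
    f=lambda p: np.concatenate([proj(c,w(p,l))-px for c,px,l in obs])
    r=least_squares(f,p0,x_scale=[100,100,50]); return r.x,r.fun.reshape(-1,2)
E
python3 - <<'E'
from h import *
c=cam("top"); k=.7
for n,p,z in [("corner pipe-left",(317,213),40),("pipe-front",(299,268),40),("front-right",(457,322),40),("back-right",(476,265),40),("lever far",(421,249),40),("lever near",(416,302),40),("grip",(444,286),63),("box1",(527,217),45),("box2",(600,212),45),("box3",(616,302),45),("box4",(543,312),45),("turn",(217,282),22),("bell",(390,212),20)]:
    print(n,at(c,(p[0]*k,p[1]*k),z).round())
im=cv2.imread("raw_top.png")[140:235,200:440]; cv2.imwrite("pics/crop1.png",cv2.resize(im,(800,317),interpolation=cv2.INTER_CUBIC))
E
```

```text
corner pipe-left [622. 144.  40.]
pipe-front [511. 175.  40.]
front-right [ 411. -133.   40.]
back-right [ 523. -169.   40.]
lever far [553. -62.  40.]
lever near [449. -54.  40.]
grip [ 477. -106.   63.]
box1 [ 620. -268.   45.]
box2 [ 633. -410.   45.]
box3 [ 455. -436.   45.]
box4 [ 433. -296.   45.]
turn [484. 338.  22.]
bell [633.   0.  20.]
```

View pics/crop1.png

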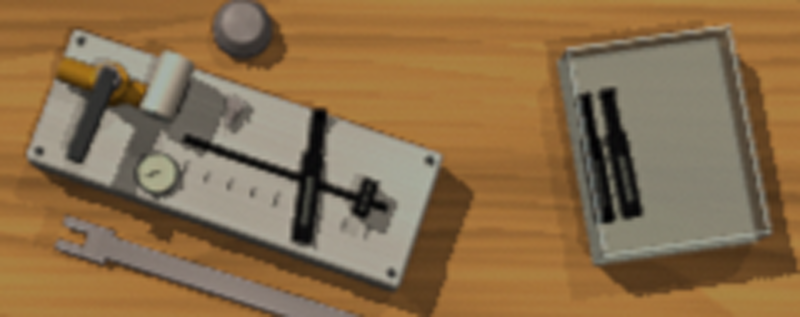

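The crop confirms the layout: console yaw is about -18°, the lever lies across the track at crop (310,175), the grip is at (367,198), the pointer at (237,110), and the handle (92,115) points to -x (closed). The box has the two spares. Its yaw is about +8.5° and its free half is on the right. I'll move above the console for a close look.

carry_out(
  commands=[
    [0, 0, -8, -539, -377, 14, 1],
    [0, 0, -8, -539, -377, 14, 1],
    [0, 0, -8, -539, -377, 14, 1],
    [0, 0, -8, -539, -377, 14, 1],
    [0, 0, -8, -539, -377, 14, 1],
    [0, 0, -8, -539, -377, 14, 1],
    [0, 0, -8, -539, -377, 14, 1],
    [0, 0, -8, -539, -377, 14, 1],
    [0, 0, -8, -539, -377, 14, 1],
    [0, 0, -8, -539, -377, 14, 1],
    [0, 0, -8, -539, -377, 14, 1],
    [0, 0, -8, -539, -377, 14, 1],
    [0, 0, -8, -539, -377, 14, 1],
    [0, 0, -8, -539, -377, 14, 1],
    [0, 0, -8, -539, -377, 14, 1],
    [0, 0, -8, -539, -377, 14, 1],
    [0, 0, -8, -539, -377, 14, 1],
    [0, 0, -8, -539, -377, 14, 1],
    [0, 0, -8, -539, -377, 14, 1],
    [0, 0, -8, -539, -377, 14, 1],
  ],
)

```text
time_s: 2.15
ee_pos: [571.3, -55.4, 200.2]
ee_rot: [180.0, 0.0, 162.3]
force: [0.7, -0.4, 0.1]
gripper_width: 90.9
gripper_force: 0.0
```

```bash
python3 - <<'E'
from h import *
import pickle
s=state(); im=grab_frame("wrist")[:,:,::-1]; pickle.dump((s,im),open("w1.pkl","wb"))
print(s["time_s"],s["ee_pos"],s["ee_rot"])
cv2.imwrite("pics/w1.png",cv2.resize(im,(800,600),interpolation=cv2.INTER_CUBIC))
E
```

```text
2.15 [571.32624429 -55.38075386 200.17015168] [1.79991468e+02 1.67681864e-02 1.62286170e+02]
```

View pics/w1.png

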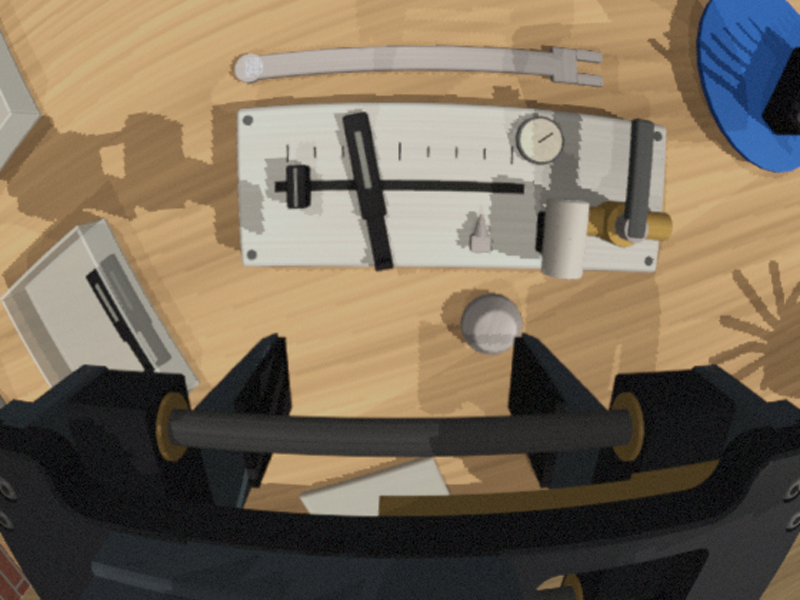

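```bash
python3 - <<'E'
import pickle,cv2
s,im=pickle.load(open("w1.pkl","rb"))
a=cv2.resize(im[65:195,160:320],None,fx=5,fy=5,interpolation=cv2.INTER_CUBIC)[:600]
b=cv2.resize(im[65:195,310:480],None,fx=4.7,fy=4.6,interpolation=cv2.INTER_CUBIC)
cv2.imwrite("pics/a.png",a[:600]); cv2.imwrite("pics/b.png",b)
E
```

```text
(no output)
```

View pics/a.png

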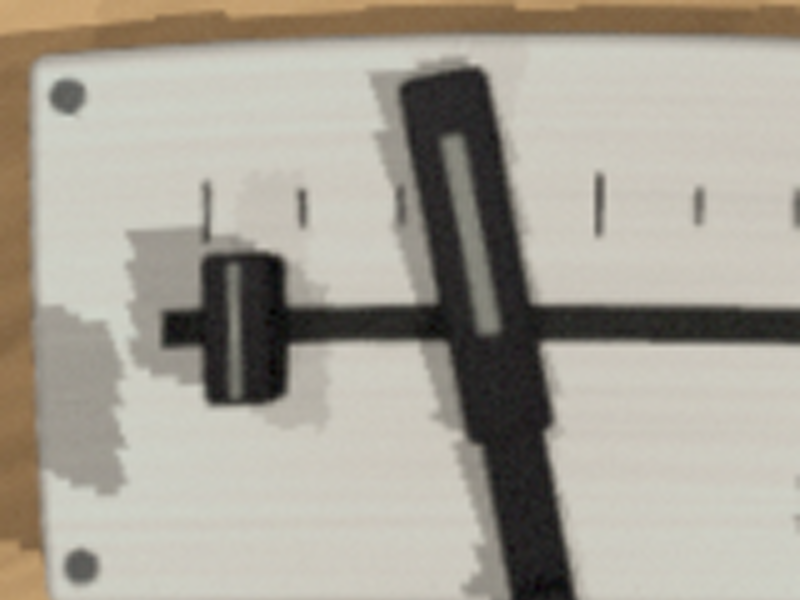

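View pics/b.png

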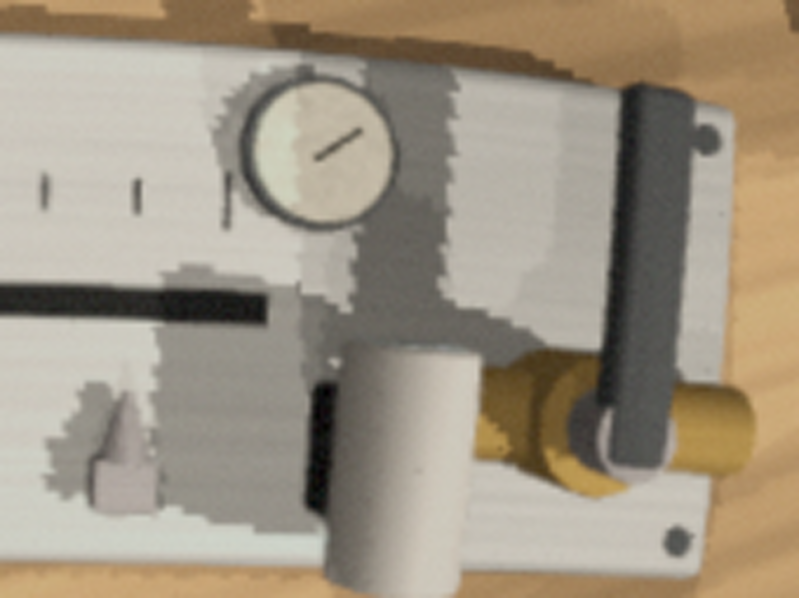

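Crop a: the grip's centre line is at (235,331), the lever's wide end at (402–487,66–90), and its step near (510,435). Crop b: the pointer tip is at about (125,368), the dial at (320,150), the handle's end at (658,88) and its pivot near (635,440).

```bash
cat > m.py <<'E'
from h import *
import pickle
s,_=pickle.load(open("w1.pkl","rb")); c=cam("wrist",s); T=cam("top")
A=lambda u,v:(160+(u+.5)/5-.5,65+(v+.5)/5-.5)
B=lambda u,v:(310+(u+.5)/4.7-.5,65+(v+.5)/4.6-.5)
W=lambda u,v:(u*.7,v*.7)
def loc(p,P): a=np.radians(p[2]); d=np.array(P[:2])-p[:2]; return np.array([np.cos(a)*d[0]+np.sin(a)*d[1],-np.sin(a)*d[0]+np.cos(a)*d[1]])
def wld(p,l): a=np.radians(p[2]); return np.array([p[0]+np.cos(a)*l[0]-np.sin(a)*l[1],p[1]+np.sin(a)*l[0]+np.cos(a)*l[1]])
obs=[(c,A(32,60),(-60,-165,40)),(c,W(244.5,265.5),(60,-165,40)),(c,B(700,577),(60,165,40)),(c,B(737,103),(-60,165,40)),(c,B(320,150),(-36,55,46)),(c,B(658,88),(-55,115,87))]
con,res=fit(obs,[517,4,-18])
E
python3 - <<'E'
from m import *
np.set_printoptions(precision=1,suppress=True)
print("console",con,"res",res.ravel())
for n,p,z in [("grip",A(235,331),63),("ptip",B(125,368),46),("ptip40block",B(124,487),50),("trackL",A(163,330),40),("trackR",B(267,308),40),("light end",B(405,350),69),("lightend2",B(390,590),69)]:
    P=at(c,p,z); print(n,P,loc(con,P))
# lever: wide-end corners at z48, and step, narrow end
L=[at(c,p,48) for p in (A(402,88),A(487,68),A(468,440),A(551,427))]
e=at(c,W(384,267),50)
m0=(L[0]+L[1])/2; print("lever",m0,e,np.linalg.norm(m0-e), "yaw",np.degrees(np.arctan2(*(e-m0)[1::-1])),"width",np.linalg.norm(L[0]-L[1]), "step",L[2],L[3])
d=(e-m0)/np.linalg.norm(e-m0); print("origin",m0+56*d)
k=.7; Q=[at(T,(p[0]*k,p[1]*k),45) for p in ((527,217),(600,212),(616,302),(543,312))]
print("box",fit([(T,(p[0]*k,p[1]*k),l) for p,l in zip(((527,217),(600,212),(616,302),(543,312)),((90,70,45),(90,-70,45),(-90,-70,45),(-90,70,45)))],[535,-352,8]))
E
```

```text
console [519.4   8.4 -18.1] res [-1.4 -0.9 -2.6  1.6  1.5  0.8  1.2  0.2  1.1  0.4  0.7 -1.4]
grip [ 483.6 -100.5   63. ] [  -0.2 -114.7]
ptip [536.6  15.4  46. ] [14.2 11.9]
ptip40block [561.2   7.4  50. ] [40.1 12. ]
trackL [ 477.3 -120.2   40. ] [  -0.1 -135.3]
trackR [533.1  50.8  40. ] [-0.1 44.5]
light end [546.   70.1  69. ] [ 6.1 66.9]
lightend2 [595.4  54.6  69. ] [57.9 67.5]
lever [449.  -48.2  48. ] [557.  -62.4  50. ] 108.97314189257048 yaw -7.457060139683362 width 17.089457603659767 step [519.3 -66.4  48. ] [521.9 -49.9  48. ]
origin [504.5 -55.5  49. ]
box (array([ 535.2, -352.6,    7.9]), array([[ 1.1,  1.9],
       [-0.3, -0.5],
       [-0.5, -0.2],
       [-0.2, -1.2]]))
```

carry_out(
  commands=[
    [0, 0, -10, 70, -22, 60, -0.3],
    [0, 0, -10, 70, -22, 100, -0.3],
    [0, 0, -10, 70, -22, 115, -0.3],
    [0, 0, -10, 70, -22, 115, -0.3],
    [0, 0, -10, 70, -22, 115, -0.3],
    [0, 0, -10, 70, -22, 115, -0.3],
    [0, 0, -10, 70, -22, 130, -0.3],
    [0, 0, -10, 70, -22, 145, -0.3],
    [0, 0, -10, 70, -22, 153, -0.3],
    [0, 0, -10, 70, -22, 157, -0.3],
    [0, 0, -10, 70, -22, 158, -0.3],
    [0, 0, -10, 70, -22, 158, -0.3],
    [0, 0, -10, 70, -22, 158, -1],
    [0, 0, -10, 70, -22, 158, -1],
    [0, 0, -10, 70, -22, 158, -1],
    [0, 0, -10, 70, -22, 158, -1],
    [0, 0, -10, 70, -22, 158, -1],
    [0, 0, -10, 70, -22, 158, -1],
  ],
  force=15,
)

```text
time_s: 4.0
ee_pos: [498.4, -55.6, 42.4]
ee_rot: [180.0, 0.1, 172.2]
force: [-0.3, 0.2, 5.0]
gripper_width: 17.7
gripper_force: 15.0
```

carry_out(
  commands=[
    [0, 0, 0, 0, 0, -10, -1],
    [0, 0, 0, 0, 0, -40, -1],
    [0, 0, 0, 0, 0, -75, -1],
    [0, 0, 0, 0, 0, -100, -1],
    [0, 0, -3, -11, -45, -100, -1],
    [0, 0, -5, -22, -90, -100, -1],
    [0, 0, -8, -34, -135, -100, -1],
    [0, 0, -10, -45, -180, -100, -1],
    [0, 0, -13, -57, -225, -100, -1],
    [0, 0, -15.7, -68, -270, -100, -1],
    [0, 0, -15.7, -75, -300, -100, -1],
    [0, 0, -15.7, -79, -313, -100, -1],
    [0, 0, -15.7, -79, -313, -100, -1],
    [0, 0, -15.7, -79, -313, -100, -1],
    [0, 0, -15.7, -79, -313, -100, -1],
  ],
)

```text
time_s: 5.5
ee_pos: [534.0, -374.5, 142.1]
ee_rot: [179.9, -0.0, -172.0]
force: [-0.4, -0.8, -0.8]
gripper_width: 17.3
gripper_force: 15.0
```

```bash
python3 - <<'E'
from h import *
import pickle
s=state(); im=grab_frame("wrist")[:,:,::-1]; pickle.dump((s,im),open("w2.pkl","wb"))
print(s["time_s"],s["ee_pos"],s["ee_rot"],s["gripper_width"])
t=grab_frame("top")[:,:,::-1]
a=cv2.resize(im,(640,480)); b=cv2.resize(t[130:240,180:340],(480,330))  
cv2.imwrite("pics/w2.png",cv2.resize(im,(800,600)))
E
```

```text
5.5 [ 533.99808383 -374.53245532  142.07259971] [ 1.79937017e+02 -1.80747130e-02 -1.71989230e+02] 17.322672281178058
```

View pics/w2.png

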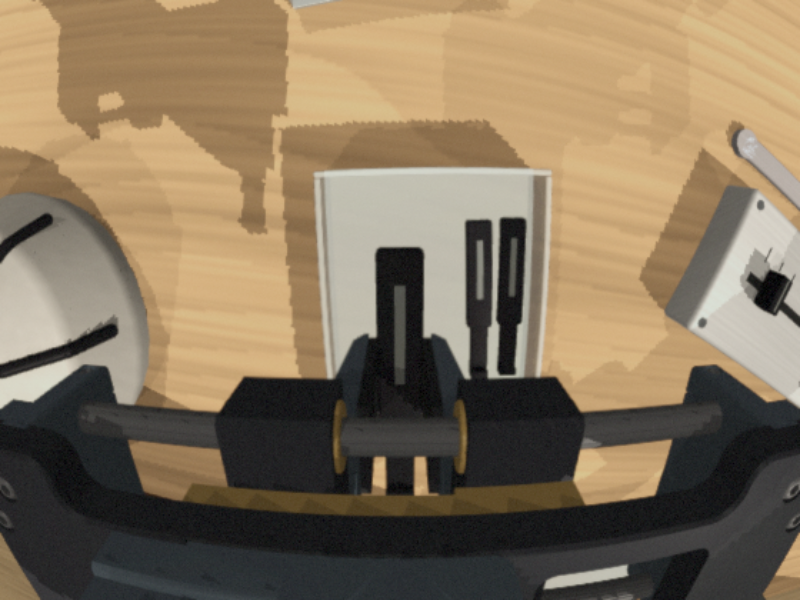

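The wrist view shows the lever held straight, at (400,250) to the fingers. The box's near corners are at (316,173) and (549,171), and the spares at (479,295) and (511,295). That puts the lever about 50 mm from the left wall, in the free half, so I'll lower it.

carry_out(
  commands=[
    [0, 0, 0, 0, 0, 40, -1],
    [0, 0, 0, 0, 0, 80, -1],
    [0, 0, 0, 0, 0, 110, -1],
    [0, 0, 0, 0, 0, 125, -1],
    [0, 0, 0, 0, 0, 132, -1],
    [0, 0, 0, 0, 0, 134, -1],
    [0, 0, 0, 0, 0, 135, -1],
    [0, 0, 0, 0, 0, 135, -1],
    [0, 0, 0, 0, 0, 135, -0.3],
    [0, 0, 0, 0, 0, 135, -0.3],
    [0, 0, 0, 0, 0, 135, -0.3],
    [0, 0, 0, 0, 0, 135, -0.3],
    [0, 0, 0, 0, 0, 130, -0.3],
    [0, 0, 0, 0, 0, 110, -0.3],
    [0, 0, 0, 0, 0, 70, -0.3],
    [0, 0, 0, 0, 0, 20, -0.3],
    [0, 0, 0, 0, 0, 0, -0.3],
    [0, 0, 0, 0, 0, 0, -0.3],
  ],
)

```text
time_s: 7.4
ee_pos: [536.0, -377.9, 146.7]
ee_rot: [-179.6, 0.4, -172.1]
force: [0.5, -0.2, 0.6]
gripper_width: 31.6
gripper_force: 0.0
```

carry_out(
  commands=[
    [0, 0, 5, -11, 40, 0, -0.3],
    [0, 0, 10, -22, 85, 0, -0.3],
    [0, 0, 15, -34, 130, 0, -0.3],
    [0, 0, 20, -46, 175, 0, -0.3],
    [0, 0, 26, -57, 220, 5, -0.3],
    [0, 0, 26, -68, 265, 10, -0.3],
    [0, 0, 26, -78, 300, 12, -0.3],
    [0, 0, 26, -82, 318, 12, -0.3],
    [0, 0, 26, -82, 318, 12, -0.3],
    [0, 0, 26, -82, 318, 12, -0.3],
    [0, 0, 26, -82, 318, 12, -0.3],
    [0, 0, 26, -82, 318, 12, -0.3],
  ],
)

```text
time_s: 8.6
ee_pos: [571.2, -51.3, 129.7]
ee_rot: [-180.0, -0.0, 161.8]
force: [-0.1, 0.3, 0.2]
gripper_width: 32.1
gripper_force: 0.0
```

```bash
python3 - <<'E'
from h import *
import pickle
s=state(); im=grab_frame("wrist")[:,:,::-1]; pickle.dump((s,im),open("w3.pkl","wb"))
print(s["time_s"],s["ee_pos"],s["ee_rot"],s["gripper_width"])
t=grab_frame("top")[:,:,::-1]
a=cv2.resize(im[20:220,130:420],None,fx=2.7,fy=2.0,interpolation=cv2.INTER_CUBIC)
b=cv2.resize(t[135:235,355:440],None,fx=2,fy=2,interpolation=cv2.INTER_CUBIC)
o=np.zeros((600,800,3),np.uint8); o[:400,:783]=a; o[400:,:170]=b
cv2.imwrite("pics/w3.png",o)
E
```

```text
8.6 [571.18542103 -51.29226089 129.69086497] [-1.79988092e+02 -2.18109039e-02  1.61838006e+02] 32.133308951831616
```

View pics/w3.png

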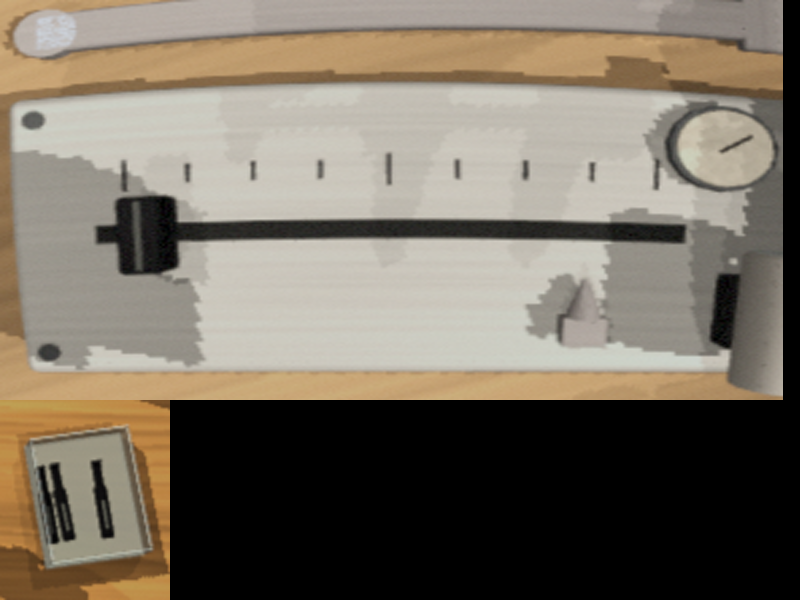

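The picture shows the lever flat in the box's free half (100,500). The grip's line is at (138,235) and the pointer tip at about (585,270). The ticks run from (124,175) to (656,175), presumably at 20 mm spacing.

```bash
cat > m2.py <<'E'
from m import *
s,_=pickle.load(open("w3.pkl","rb")); c=cam("wrist",s)
C=lambda u,v:(130+(u+.5)/2.7-.5,20+(v+.5)/2-.5)
ty=np.arange(-125,36,20.)
tk=[C(u,v) for u,v in ((124,175),(187.5,173),(253,170),(320,169),(389,168),(457.5,169),(525.5,170),(592,172),(656.5,175))]
obs=[(c,C(11,103),(-60,-165,40)),(c,C(32,371),(60,-165,40)),(c,C(721,148),(-36,55,46)),(c,C(96,235),(0,-135,40)),(c,C(686,233),(0,45,40))]
con,res=fit(obs,[517,4,-18])
E
python3 - <<'E'
from m2 import *
np.set_printoptions(precision=1,suppress=True)
print(con,res.ravel())
print("ticks",np.array([loc(con,at(c,p,40)) for p in tk]))
for n,p,z in [("grip top",C(138,235),63),("tip",C(586,270),46),("blk top",C(583,333),50)]:
    print(n,loc(con,at(c,p,z)),at(c,p,z))
print(proj(c,[*wld(con,(19,12)),46]), C(586,270))
E
```

```text
[519.3   8.7 -18.1] [-1.8 -1.1 -1.7  1.7  2.2 -0.3  0.7 -0.1  0.2  0. ]
ticks [[ -24.4 -125.5]
 [ -24.  -105.4]
 [ -24.2  -85.4]
 [ -24.   -65.5]
 [ -24.1  -45.3]
 [ -23.8  -25.3]
 [ -23.8   -5.3]
 [ -23.7   14.7]
 [ -23.5   34.7]]
grip top [  -0.5 -114.7] [ 483.3 -100.2   63. ]
tip [15.7 12.5] [538.1  15.7  46. ]
blk top [40.5 11.8] [561.4   7.3  50. ]
[345.9 158.9] (346.7222222222222, 154.75)
```

carry_out(
  commands=[
    [0, 0, 0, 30, -30, 0, -0.4],
    [0, 0, 0, 60, -60, 0, -0.4],
    [0, 0, 0, 74, -74, 20, -0.4],
    [0, 0, 0, 74, -74, 45, -0.4],
    [0, 0, 0, 74, -74, 45, -0.4],
    [0, 0, 0, 74, -74, 60, -0.4],
    [0, 0, 0, 74, -74, 75, -0.4],
    [0, 0, 0, 74, -74, 82, -0.4],
    [0, 0, 0, 74, -74, 82, -0.4],
    [0, 0, 0, 74, -74, 82, -0.4],
    [0, 0, 0, 74, -74, 82, -1],
    [0, 0, 0, 74, -74, 82, -1],
    [0, 0, 0, 74, -74, 82, -1],
    [0, 0, 0, 74, -74, 82, -1],
    [0, 0, 0, 74, -74, 82, -1],
  ],
  force=8,
)

```text
time_s: 10.2
ee_pos: [478.6, -97.8, 48.6]
ee_rot: [180.0, 0.1, 161.9]
force: [-1.4, -1.7, 6.5]
gripper_width: 13.7
gripper_force: 8.0
```

carry_out(
  commands=[
    [0, 0, 0, 0, 6, 0, -1],
    [0, 0, 0, 0, 18, 0, -1],
    [0, 0, 0, 0, 33, 0, -1],
    [0, 0, 0, 0, 48, 0, -1],
    [0, 0, 0, 0, 63, 0, -1],
    [0, 0, 0, 0, 78, 0, -1],
    [0, 0, 0, 0, 93, 0, -1],
    [0, 0, 0, 0, 108, 0, -1],
    [0, 0, 0, 0, 119, 0, -1],
    [0, 0, 0, 0, 126, 0, -1],
    [0, 0, 0, 0, 126, 0, -1],
    [0, 0, 0, 0, 126, 0, -1],
    [0, 0, 0, 0, 126, 0, -1],
    [0, 0, 0, 0, 126, 0, -1],
  ],
)

```text
time_s: 11.6
ee_pos: [518.3, 22.7, 48.6]
ee_rot: [179.9, 0.1, 161.9]
force: [1.1, 1.4, 5.4]
gripper_width: 13.4
gripper_force: 8.0
```

```bash
python3 - <<'E'
from m2 import *
s=state(); print(s["ee_pos"],s["ee_rot"],s["force"],loc(con,s["ee_pos"])+[0,.4])
E
```

```text
[518.28359987  22.72289879  48.59923757] [1.79895187e+02 1.24592956e-01 1.61899944e+02] [1.07800444 1.40454487 5.41287154] [-5.30386792 13.4675597 ]
```

carry_out(
  commands=[
    [0, 0, 0, 0, 126, 0, -0.5],
    [0, 0, 0, 0, 0, 0, -0.5],
  ],
)

```text
time_s: 11.8
ee_pos: [516.4, 23.6, 47.3]
ee_rot: [-179.4, -0.0, 163.0]
force: [3.0, 6.5, -2.6]
gripper_width: 22.6
gripper_force: 2.3
```

That was a mistake on my part: row 1 repeated the 126 mm shift, which is measured from the new start pose, so the tool jerked towards +y before coming back. I'll lift clear and check what happened.

carry_out(
  commands=[
    [0, 0, 0, 0, 0, 0, -0.4],
    [0, 0, 0, 0, 0, 0, -0.4],
    [0, 0, 0, 0, 0, -10, -0.4],
    [0, 0, 0, 0, 0, -40, -0.4],
    [0, 0, 0, -10, 0, -70, -0.4],
    [0, 0, 0, -40, 0, -82, -0.4],
    [0, 0, 0, -75, 0, -82, -0.4],
    [0, 0, 0, -75, 0, -82, -0.4],
    [0, 0, 0, -75, 0, -82, -0.4],
    [0, 0, 0, -75, 0, -82, -0.4],
    [0, 0, 0, -75, 0, -82, -0.4],
  ],
)

```text
time_s: 12.9
ee_pos: [587.4, -0.5, 129.8]
ee_rot: [-180.0, -0.1, 162.0]
force: [-0.3, 1.1, -0.3]
gripper_width: 27.2
gripper_force: 0.0
```

```bash
python3 - <<'E'
from h import *
import pickle
s=state(); im=grab_frame("wrist")[:,:,::-1]; pickle.dump((s,im),open("w4.pkl","wb"))
print(s["time_s"],s["ee_pos"],s["ee_rot"],s["gripper_width"])
a=cv2.resize(im[20:220,150:440],None,fx=2.7,fy=3,interpolation=cv2.INTER_CUBIC)
cv2.imwrite("pics/w4.png",a)
E
```

```text
12.9 [ 5.87441079e+02 -5.04657788e-01  1.29846016e+02] [-1.79999626e+02 -6.85362357e-02  1.61953139e+02] 27.18721725283993
```

View pics/w4.png

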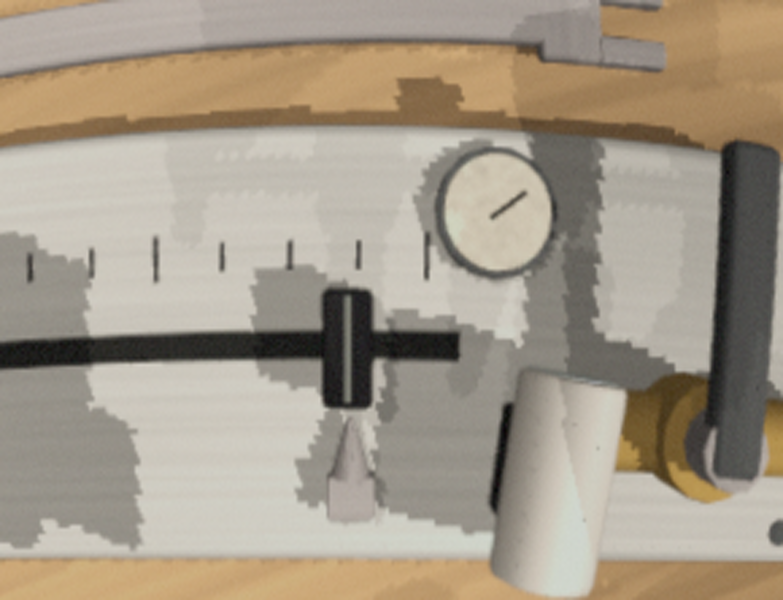

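Grip line is at (347.5,350), the pointer tip at (350,418), and the light's top edge runs from (520,372) to (627,385). I'll compare these with the earlier measurements.

```bash
cat > m3.py <<'E'
from m2 import *
con=con-np.array([.13*1,.38,0])
s4,_=pickle.load(open("w4.pkl","rb")); c4=cam("wrist",s4)
D=lambda u,v:(150+(u+.5)/2.7-.5,20+(v+.5)/3-.5)
E
python3 - <<'E'
from m3 import *
np.set_printoptions(precision=1,suppress=True)
for n,p,z in [("t",D(222,257),40),("t",D(290,254),40),("t",D(358.5,254),40),("t",D(427,255),40),("grip",D(347.5,350),63),("gripL",D(323,350),63),("gripR",D(372,350),63),("tip",D(350,418),46),("blkL",D(329,480),50),("blkR",D(375,480),50),("dial",D(497,210),46),("lightL",D(523,370),69),("lightR",D(627,390),69),("light foot",D(508,405),42),("light b",D(545,598),69),("handle end",D(750,144),87)]:
    print(n,loc(con,at(c4,p,z)))
print("--old w1 light")
s1,_=pickle.load(open("w1.pkl","rb")); c1=cam("wrist",s1)
for p,z in [(B(343,346),69),(B(481,350),69),(B(317,385),42),(B(393,595),69)]: print(loc(con,at(c1,p,z)))
print(loc(con,s4["ee_pos"]))
E
```

```text
t [-23.8 -25. ]
t [-24.2  -4.9]
t [-24.   15.1]
t [-24.   35.1]
grip [ 0.4 12. ]
gripL [0.4 5.4]
gripR [ 0.4 18.6]
tip [19.3 12.6]
blkL [35.1  6.5]
blkR [35.1 19.9]
dial [-36.2  54.8]
lightL [ 4.2 58.7]
lightR [ 8.1 88.1]
light foot [15.8 59.7]
light b [61.4 67.6]
handle end [-53.3 115. ]
--old w1 light
[ 6.2 53.5]
[ 5.3 84.3]
[17.  56.6]
[59.2 68.5]
[67.7 12.9]
```

The grip is at y = 12.0 mm against the tip at about 12.4, so the fader is set. The accidental jerk nudged the light by about 2 mm and 6°. It is still in its place, and re-grasping it beside the valve would risk more than it would mend, so I'll leave it. Next is the valve handle.

carry_out(
  commands=[
    [0, 0, 0, 30, 30, 0, -0.4],
    [0, 0, 0, 60, 60, 0, -0.4],
    [0, 0, 0, 90, 90, 0, -0.4],
    [0, 0, 0, 102.5, 102, 10, -0.4],
    [0, 0, 0, 102.5, 102, 20, -0.4],
    [0, 0, 0, 102.5, 102, 20, -0.4],
    [0, 0, 0, 102.5, 102, 35, -0.4],
    [0, 0, 0, 102.5, 102, 48, -0.4],
    [0, 0, 0, 102.5, 102, 55, -0.4],
    [0, 0, 0, 102.5, 102, 56, -0.4],
    [0, 0, 0, 102.5, 102, 56, -0.4],
    [0, 0, 0, 102.5, 102, 56, -1],
    [0, 0, 0, 102.5, 102, 56, -1],
    [0, 0, 0, 102.5, 102, 56, -1],
    [0, 0, 0, 102.5, 102, 56, -1],
    [0, 0, 0, 102.5, 102, 56, -1],
  ],
  force=10,
)

```text
time_s: 14.55
ee_pos: [523.1, 127.9, 74.5]
ee_rot: [180.0, 0.1, 161.9]
force: [-0.6, 0.5, 3.7]
gripper_width: 16.1
gripper_force: 10.0
```

```bash
python3 - <<'E'
from m3 import *
s=state(); l=loc(con,s["ee_pos"]); print(s["ee_pos"],s["ee_rot"],l,s["gripper_width"])
# arc about pivot in tool axes: tool x=-console x, tool y=+console y
r=l-np.array([20,115])
for a in range(5,51,5):
    t=np.radians(-a); q=np.array([np.cos(t)*r[0]-np.sin(t)*r[1],np.sin(t)*r[0]+np.cos(t)*r[1]])-r
    th=np.radians(con[2]+180-s["ee_rot"][2]); print(a,round(-q[0],1),round(q[1],1),np.degrees(th).round(2))
E
```

```text
[523.12387064 127.92543671  74.48056695] [1.79954354e+02 6.17935279e-02 1.61925103e+02] [-33.34998267 114.97823137] 16.07206975717967
5 -0.2 4.6 -0.01
10 -0.8 9.3 -0.01
15 -1.8 13.8 -0.01
20 -3.2 18.2 -0.01
25 -5.0 22.5 -0.01
30 -7.1 26.7 -0.01
35 -9.6 30.6 -0.01
40 -12.5 34.3 -0.01
45 -15.6 37.7 -0.01
50 -19.0 40.9 -0.01
```

carry_out(
  commands=[
    [0, 0, 2, 0, 2, 0, -1],
    [0, 0, 5, -0.2, 4.6, 0, -1],
    [0, 0, 10, -0.8, 9.3, 0, -1],
    [0, 0, 15, -1.8, 13.8, 0, -1],
    [0, 0, 20, -3.2, 18.2, 0, -1],
    [0, 0, 25, -5, 22.5, 0, -1],
    [0, 0, 30, -7.1, 26.7, 0, -1],
    [0, 0, 35, -9.6, 30.6, 0, -1],
    [0, 0, 40, -12.5, 34.3, 0, -1],
    [0, 0, 43, -14.3, 36.4, 0, -1],
    [0, 0, 45, -15.6, 37.7, 0, -1],
    [0, 0, 45, -15.6, 37.7, 0, -1],
    [0, 0, 45, -15.6, 37.7, 0, -1],
    [0, 0, 45, -15.6, 37.7, 0, -1],
    [0, 0, 45, -15.6, 37.7, 0, -1],
  ],
)

```text
time_s: 16.05
ee_pos: [549.8, 159.0, 74.5]
ee_rot: [179.9, 0.0, 116.9]
force: [1.9, 2.2, 4.7]
gripper_width: 15.7
gripper_force: 10.0
```

```bash
python3 - <<'E'
from m3 import *
s=state(); l=loc(con,s["ee_pos"]); r=l-[20,115]; print(s["ee_pos"],s["ee_rot"],l,np.hypot(*r),np.degrees(np.arctan2(r[1],-r[0])),s["force"],s["torque"])
E
```

```text
[549.83158981 158.99244652  74.48179674] [1.79893225e+02 7.72271448e-03 1.16943736e+02] [-17.59290112 152.64242199] 53.19941867982971 45.03771282974427 [1.89564085 2.18347805 4.70845326] [ 0.16699839 -0.22605876 -0.05472002]
```

carry_out(
  commands=[
    [0, 0, 0, 0, 0, 0, -0.4],
    [0, 0, 0, 0, 0, 0, -0.4],
    [0, 0, 0, 0, 0, 0, -0.4],
    [0, 0, 0, 0, 0, -10, -0.4],
    [0, 0, 0, 0, 0, -40, -0.4],
    [0, 0, 0, 0, 0, -80, -0.4],
    [0, 0, -8, -30, 0, -100, -0.4],
    [0, 0, -16, -60, 0, -100, -0.4],
    [0, 0, -24, -90, -2, -100, -0.4],
    [0, 0, -32, -110, -3, -100, -0.4],
    [0, 0, -40, -127, -3, -100, -0.4],
    [0, 0, -45, -127, -3, -100, -0.4],
    [0, 0, -45, -127, -3, -100, -0.4],
    [0, 0, -45, -127, -3, -100, -0.4],
    [0, 0, -45, -127, -3, -100, -0.4],
  ],
)

```text
time_s: 17.55
ee_pos: [603.9, 44.5, 174.2]
ee_rot: [180.0, 0.0, 161.9]
force: [-0.7, -0.1, 0.7]
gripper_width: 27.4
gripper_force: 0.0
```

```bash
python3 - <<'E'
from h import *
import pickle
s=state(); im=grab_frame("wrist")[:,:,::-1]; pickle.dump((s,im),open("w5.pkl","wb"))
print(s["time_s"],s["ee_pos"],s["ee_rot"])
cv2.imwrite("pics/w5.png",cv2.resize(im[20:220,150:440],None,fx=2.7,fy=3,interpolation=cv2.INTER_CUBIC))
E
```

```text
17.55 [603.88621155  44.50833888 174.19176894] [1.79991171e+02 2.99259039e-03 1.61887860e+02]
```

View pics/w5.png

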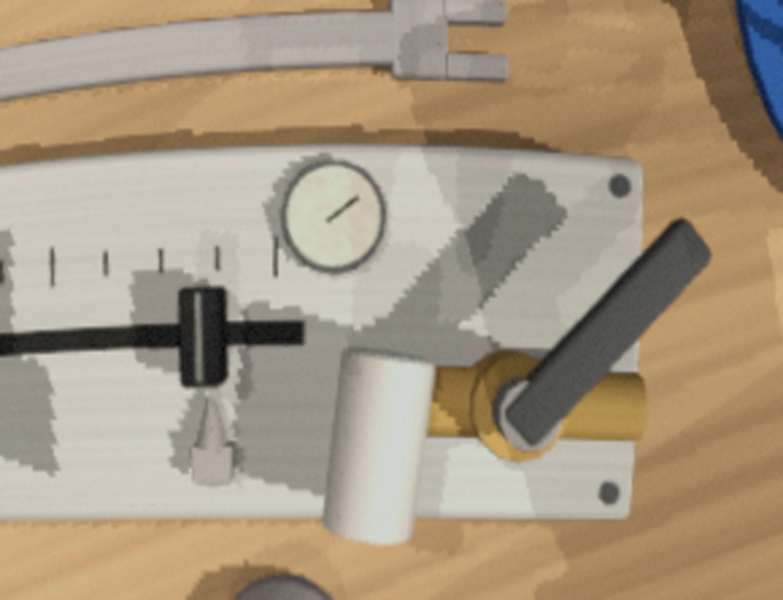

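The handle runs from (523,425) to (697,238), the grip line is at (198,335) with the tip at (210,395), and the light stands upright at (380,445). I'll check the numbers, then hand in.

```bash
python3 - <<'E'
from m3 import *
np.set_printoptions(precision=1,suppress=True)
s5,_=pickle.load(open("w5.pkl","rb")); c5=cam("wrist",s5)
f=lambda u,v,z: loc(con,at(c5,D(u,v),z))
e=f(697,238,87); i=f(525,425,87); d=e-i; print(e,i,"angle",np.degrees(np.arctan2(d[1],-d[0])),"via pivot",np.degrees(np.arctan2(e[1]-115,20-e[0])))
print("grip",f(198,336,63),"tip",f(210,397,46),"tick15",f(217,258,40),"light",f(345,350,69),f(434,365,69),f(325,530,69),f(411,540,69))
E
```

```text
[-31.1 166. ] [ 22.8 112.9] angle 44.55951600351784 via pivot 44.94981798551528
grip [-0.2 11.7] tip [19.6 12.4] tick15 [-23.7  14.7] light [ 4.3 59. ] [ 8.4 86.9] [56.5 52.4] [59.5 80.3]
```

```bash
python3 -c "
from workcell import workorder
print(workorder.job_done())"
```

```text
the job is handed in; nothing more can be done
None
```

The job is handed in: the lever lies flat in the box, the grip is about 0.6 mm from the pointer tip, and the valve handle is at about 45°; one mistaken move of mine also brushed the light, turning it about 6–7° and shifting it 1–2 mm, and I left it there.

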